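Ink bottles from the stock tray to the counter display, in reverse order

TASK

Move the four ink bottles from the plywood stock tray into the white counter display, one in each well, in the reverse of their order in the tray: seen from the robot, the leftmost bottle of the tray goes to the rightmost well and so on, so that customers across the counter read the colours the way we do. Keep the bottles upright all the way and set them down rather than drop them; leave all four standing on the floor of their wells.

Things in the scene. Friction and masses are not known exactly. Their poses are not given: they have to be found in the camera images.
- bottle_red: loose red ink bottle: upright round body 40 mm in diameter and 55 mm tall, then a narrow shoulder and a red cap 28 mm in diameter; 78 mm tall in all, about 0.12 kg. Origin at the centre of its underside, z up along its axis. It starts upright in the stock tray, in the well beside the tag of its colour.
- bottle_yellow: loose yellow ink bottle: upright round body 40 mm in diameter and 55 mm tall, then a narrow shoulder and a yellow cap 28 mm in diameter; 78 mm tall in all, about 0.12 kg. Origin at the centre of its underside, z up along its axis. It starts upright in the stock tray, in the well beside the tag of its colour.
- bottle_green: loose green ink bottle: upright round body 40 mm in diameter and 55 mm tall, then a narrow shoulder and a green cap 28 mm in diameter; 78 mm tall in all, about 0.12 kg. Origin at the centre of its underside, z up along its axis. It starts upright in the stock tray, in the well beside the tag of its colour.
- bottle_blue: loose blue ink bottle: upright round body 40 mm in diameter and 55 mm tall, then a narrow shoulder and a blue cap 28 mm in diameter; 78 mm tall in all, about 0.12 kg. Origin at the centre of its underside, z up along its axis. It starts upright in the stock tray, in the well beside the tag of its colour.
- tag_red: red colour tag, a plate 18 x 44 x 4 mm fixed on the ledge of the stock tray, on the robot's side of the well where the red bottle starts; it stays there and so keeps the record of the starting order. Origin at the centre of its underside; x and y parallel to the tray's; the well's centre is 45.5 mm from it along +x.
- tag_yellow: yellow colour tag, a plate 18 x 44 x 4 mm fixed on the ledge of the stock tray, on the robot's side of the well where the yellow bottle starts; it stays there and so keeps the record of the starting order. Origin at the centre of its underside; x and y parallel to the tray's; the well's centre is 45.5 mm from it along +x.
- tag_green: green colour tag, a plate 18 x 44 x 4 mm fixed on the ledge of the stock tray, on the robot's side of the well where the green bottle starts; it stays there and so keeps the record of the starting order. Origin at the centre of its underside; x and y parallel to the tray's; the well's centre is 45.5 mm from it along +x.
- tag_blue: blue colour tag, a plate 18 x 44 x 4 mm fixed on the ledge of the stock tray, on the robot's side of the well where the blue bottle starts; it stays there and so keeps the record of the starting order. Origin at the centre of its underside; x and y parallel to the tray's; the well's centre is 45.5 mm from it along +x.
- stock_tray: plywood stock tray, 261 mm along y, 91 mm deep with its tag ledge; wells' floor 6 mm, dividers' tops 20 mm above the table. Stands left or right of the display. Four square wells, 59 mm inside, centred at x = 0, y = +96, +32, -32, -96 mm in its frame, between 5 mm dividers. Origin: centre of underside, on the table; x away from the robot, y to its left, yaw within 0.25 rad. Fixed.
- display: white display stand on a dark plinth, 285 mm along y, 95 mm deep, empty at the start; wells' floor 40 mm, dividers' tops 54 mm above the table. Four square wells, 59 mm inside, centred at x = 0, y = +96, +32, -32, -96 mm in its frame, between 5 mm dividers. Origin: centre of underside, on the table; x away from the robot, y to its left, yaw within 0.25 rad. Fixed.
Things that resemble listed ones, but are neither listed nor needed, are in the scene too. What is shaped like the bottle_yellow but black or grey is not meant.

How it is judged:
At the end, for the whole second after the job is handed in: Each bottle stands in the display well that mirrors its place in the tray (leftmost to rightmost and so on), within 12 mm of the well's centre along x and y, its underside within 5 mm of the well's floor, tilted under 0.1 rad and slower than 0.02 m/s (((y of tag_red in the frame of stock_tray between 0.076 and 0.116 m and y of bottle_red in the frame of display between -0.108 and -0.084 m) or (y of tag_red in the frame of stock_tray between 0.012 and 0.052 m and y of bottle_red in the frame of display between -0.044 and -0.02 m) or (y of tag_red in the frame of stock_tray between -0.052 and -0.012 m and y of bottle_red in the frame of display between 0.02 and 0.044 m) or (y of tag_red in the frame of stock_tray between -0.116 and -0.076 m and y of bottle_red in the frame of display between 0.084 and 0.108 m)) and x of bottle_red in the frame of display between -0.012 and 0.012 m and z of bottle_red in the frame of display between 0.035 and 0.045 m and angle between each of bottle_red, bottle_yellow, bottle_green, bottle_blue's own z axis and vertical below 0.1 rad and linear speed of each of bottle_red, bottle_yellow, bottle_green, bottle_blue below 0.02 m/s and ((y of tag_yellow in the frame of stock_tray between 0.076 and 0.116 m and y of bottle_yellow in the frame of display between -0.108 and -0.084 m) or (y of tag_yellow in the frame of stock_tray between 0.012 and 0.052 m and y of bottle_yellow in the frame of display between -0.044 and -0.02 m) or (y of tag_yellow in the frame of stock_tray between -0.052 and -0.012 m and y of bottle_yellow in the frame of display between 0.02 and 0.044 m) or (y of tag_yellow in the frame of stock_tray between -0.116 and -0.076 m and y of bottle_yellow in the frame of display between 0.084 and 0.108 m)) and x of bottle_yellow in the frame of display between -0.012 and 0.012 m and z of bottle_yellow in the frame of display between 0.035 and 0.045 m and ((y of tag_green in the frame of stock_tray between 0.076 and 0.116 m and y of bottle_green in the frame of display between -0.108 and -0.084 m) or (y of tag_green in the frame of stock_tray between 0.012 and 0.052 m and y of bottle_green in the frame of display between -0.044 and -0.02 m) or (y of tag_green in the frame of stock_tray between -0.052 and -0.012 m and y of bottle_green in the frame of display between 0.02 and 0.044 m) or (y of tag_green in the frame of stock_tray between -0.116 and -0.076 m and y of bottle_green in the frame of display between 0.084 and 0.108 m)) and x of bottle_green in the frame of display between -0.012 and 0.012 m and z of bottle_green in the frame of display between 0.035 and 0.045 m and ((y of tag_blue in the frame of stock_tray between 0.076 and 0.116 m and y of bottle_blue in the frame of display between -0.108 and -0.084 m) or (y of tag_blue in the frame of stock_tray between 0.012 and 0.052 m and y of bottle_blue in the frame of display between -0.044 and -0.02 m) or (y of tag_blue in the frame of stock_tray between -0.052 and -0.012 m and y of bottle_blue in the frame of display between 0.02 and 0.044 m) or (y of tag_blue in the frame of stock_tray between -0.116 and -0.076 m and y of bottle_blue in the frame of display between 0.084 and 0.108 m)) and x of bottle_blue in the frame of display between -0.012 and 0.012 m and z of bottle_blue in the frame of display between 0.035 and 0.045 m); the robot touches nothing.
It fails at once if a bottle is tipped by more than 0.5 rad (angle between any of bottle_red, bottle_yellow, bottle_green, bottle_blue's own z axis and vertical above 0.5 rad).
It fails at once if a bottle is dropped (faster than 0.6 m/s with no finger on it, a fall of about 20 mm) ((linear speed of bottle_red above 0.6 m/s and contact force between bottle_red and the fingers below 0.05 N) or (linear speed of bottle_yellow above 0.6 m/s and contact force between bottle_yellow and the fingers below 0.05 N) or (linear speed of bottle_green above 0.6 m/s and contact force between bottle_green and the fingers below 0.05 N) or (linear speed of bottle_blue above 0.6 m/s and contact force between bottle_blue and the fingers below 0.05 N)).
It also fails if it takes over 112 s, if anything falls off the work surface, if the arm or the gripper's body presses on something with over 40 N, if the wrist force passes 120 N, or if a joint passes its speed limit or range.

ROBOT

A 7-joint arm with a two-finger parallel gripper is mounted at the origin on the work surface. World frame = base frame: x ahead of the robot, y to its left, z up, the work surface at z = 0. Lengths are in m, angles in rad, forces in N, time in s.
With the tool pointing down it reaches from about 0.4 to 0.925 m from the base axis. Payload 4.1 kg.
Tool frame: the origin (TCP) lies midway between the tips of the shut fingers; the grasp point (between the pads) lies 19 mm behind it; z points along the fingers, y is the line along which they close (so a half turn about z gives the same grasp; the last joint's range is limited). The gripper opens to 85 mm and grips with 20 to 120 N. Pads are 22 mm wide; open, the fingers measure 114 mm over their backs; the gripper's body (76 mm by 85 mm) begins 54 mm behind the grasp point. The pads swing forward as they close: fully open they stand 13 mm farther back than shut.
Start: joints at [-1.448, 0.398, 0.045, 1.537, -0.019, 1.207, -0.051], TCP at [0.143, 0.634, 0.231] pointing down, gripper open.
Joint ranges: [-2.82, 2.82], [-0.49, 2.23], [-1.37, 1.46], [0, 2.46], [-1.36, 4.5], [0.23, 2], [-2.94, 2.94]. Speed limits (rad/s): [2.57, 2.57, 3.14, 3.14, 3.14, 3.14, 3.14].

INTERFACE

Orientations are given as a rotation vector (axis times angle).
In Python, from plant import state, cams, job gives the robot as it stands.
- The arm moves only by the tool send_rows, never from a script. Its argument "deltas" is a list of rows, each a list of 3 entries, a list of its own where there are three numbers: the opening, from 0 (shut) to 1 (fully open), then the shift along the tool's x, y, z in mm, then the turn about the tool's z in rad. A call has 1 to 12 rows; each row is the pose to reach, as a shift and turn from the pose commanded when the call began, along the tool's axes at that moment; what a row does not reach only later rows make up. A row lasts 1/10 s, in which the tool goes at most 50 mm and 8.59 degrees, less where a joint would pass 70% of its speed; a pose out of reach is approached as far as the arm can. A call with a gripper value outside its range is refused whole. The fingers move at their own pace and stop on an object; "squeeze" is the grip in N (left out, the last holds). Time passes only in rows, so rows that repeat a pose let the fingers close. It gives the time, the measured TCP pose, the force, the opening and the grip force at its end, in the units of the state.
- state(): the state, without advancing time (a new reading comes with each control period).
- cams.capture(name): name is "side" or "top"; returns (picture, depth): 384x512x3 uint8, red, green, blue; 384x512 float32, m along the optical axis (not along the pixel's ray), 0 where there is no reading.
- cams.get_calibration(name): a dict with "K" (3x3 intrinsics, pixels), "k1" (the pictures are not rectified: a ray, as slopes to the right and down, at radius r is drawn at 1 + k1 r^2 times it, then the intrinsics apply), "pose" (4x4, takes a point from camera to world coordinates). Camera axes: x right, y down, z forward; pixel columns grow to the right and rows downward; lengths in m; the calibration is good to about 2 mm. A picture is of the moment at which its call begins. get_calibration takes no time and is no camera call.
- job.job_done(): hands the job in; it is judged then, once.
The state is a dict: "time": time; "qpos": joint angles; "joint_velocities": joint speeds; "effort": joint torques, N m; "eef_pos": TCP position; "tcp_rot": TCP orientation; "force": force on the tool from outside, world axes, zero at the start; "torque": the same for the moment, N m; "opening": finger opening in m; "grasp_force": force on a finger pad.
Only numpy, scipy, OpenCV 4.12 (cv2) and the standard library are available. Lean on these libraries where they do the work, as an engineer would, in place of code of your own. Each camera call takes 0.05 s, during which the arm holds its last target. There are 200 camera calls.

## Working session

There is one attempt and no reset: what is moved stays moved. The work goes in short steps, Python scripts to look and compute and a tool call to move; the robot and the scene stay as the last step left them, time stands still between calls to the robot, and variables do not carry over. Pictures are saved under pics/ and viewed, at most 14 in all, crops included, and the job is handed in when it is done.

Besides the shell and the picture viewer there is one more tool, called by a JSON object that holds its "name" and its "arguments", one argument or row to a line. send_rows: Moves the arm, as the interface text tells. Its arguments: {"type":"object","properties":{"deltas":{"type":"array"},"squeeze":{"type":"number"}},"required":["deltas"]}

```bash
ls; mkdir -p pics; python3 - <<'E'
from plant import state,cams
import cv2,numpy as np
s=state();print(s)
for n in("top","side"):
    p,d=cams.capture(n);np.savez(f"{n}0.npz",p=p,d=d);cv2.imwrite(f"pics/{n}0.png",p[:,:,::-1])
    c=cams.get_calibration(n);print(n,c)
E
```

```text
pics
{'time': 0.0, 'qpos': array([-1.44799081,  0.39919052,  0.04505356,  1.53787596, -0.01869029,
        1.20687076, -0.05067627]), 'joint_velocities': array([ 4.98757535e-04, -6.70045744e-04,  6.42020284e-04, -8.24310248e-05,
        1.13886605e-03,  1.83862345e-04,  1.91746221e-04]), 'effort': array([-8.54540826e-05, -4.75137019e+01,  1.36475030e+00, -2.54219699e+01,
        1.16214468e-02,  9.36753902e-03, -4.31128584e-06]), 'eef_pos': array([0.14285037, 0.63347021, 0.2302666 ]), 'tcp_rot': array([-3.47501189e-01, -3.12224969e+00,  3.01921350e-03]), 'force': array([-0.53995081,  0.5583463 ,  0.16953616]), 'torque': array([-0.01652458,  0.02676066, -0.02276837]), 'grasp_force': 0.0, 'opening': 0.08512975898898083}
top {'K': array([[445.85556741,   0.        , 248.0121613 ],
       [  0.        , 445.85556741, 191.58637222],
       [  0.        ,   0.        ,   1.        ]]), 'k1': 0.005902319969207549, 'pose': array([[-0.01746616, -0.99457444,  0.10255054,  0.37903671],
       [-0.99982771,  0.01672919, -0.00804212, -0.0667369 ],
       [ 0.0062829 , -0.10267334, -0.99469529,  0.98518662],
       [ 0.        ,  0.        ,  0.        ,  1.        ]])}
side {'K': array([[441.24272587,   0.        , 264.60917715],
       [  0.        , 441.24272587, 186.95792167],
       [  0.        ,   0.        ,   1.        ]]), 'k1': -0.11416588275622556, 'pose': array([[ 0.97559684, -0.13379736,  0.17409503,  0.29088676],
       [-0.21951573, -0.61190942,  0.75985506, -0.83848461],
       [ 0.00486379, -0.77952879, -0.62634752,  0.68661734],
       [ 0.        ,  0.        ,  0.        ,  1.        ]])}
```

View pics/top0.png

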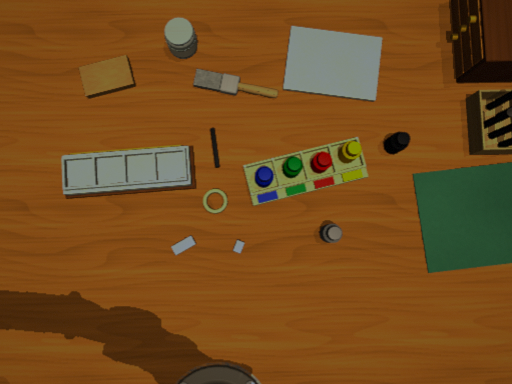

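View pics/side0.png

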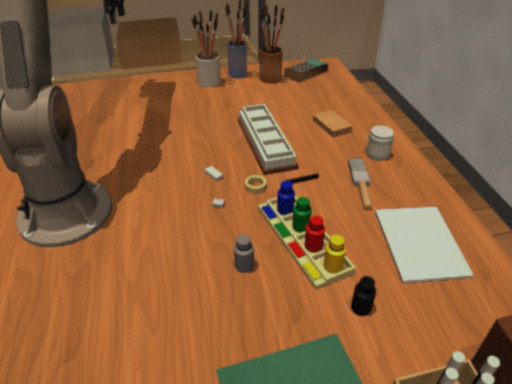

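The top view shows the display on the left (centre ~125,172) and the tray on the right (~305,170). The tray order from left to right is blue (264,176), green (292,167), red (321,161), yellow (350,151). A grey decoy stands at (330,233) and a black one at (397,143). The side view shows the same order, with the bottles in the tray wells and the display empty.

```bash
cat > h.py <<'E'
import numpy as np,cv2
from plant import state,cams
from scipy.spatial.transform import Rotation as R
def ray(n,uv,z):
    """pixels (N,2) -> world points on plane z"""
    c=cams.get_calibration(n);K=c["K"];T=c["pose"]
    uv=np.atleast_2d(np.asarray(uv,float))
    x=cv2.undistortPoints(uv[:,None],K,np.array([c["k1"],0,0,0.]))[:,0]
    d=np.c_[x,np.ones(len(x))]@T[:3,:3].T
    return T[:3,3]+d*((z-T[2,3])/d[:,2])[:,None]
def cloud(n,dep):
    c=cams.get_calibration(n);K=c["K"];T=c["pose"];h,w=dep.shape
    v,u=np.mgrid[:h,:w];uv=np.c_[u.ravel(),v.ravel()].astype(float)
    x=cv2.undistortPoints(uv[:,None],K,np.array([c["k1"],0,0,0.]))[:,0]
    P=(np.c_[x,np.ones(len(x))]*dep.reshape(-1,1))@T[:3,:3].T+T[:3,3]
    return P.reshape(h,w,3)
HUE=dict(red=(0,8),yellow=(26,34),green=(45,75),blue=(110,130))
def mask(p,c):
    hsv=cv2.cvtColor(p,cv2.COLOR_RGB2HSV);a,b=HUE[c]
    m=cv2.inRange(hsv,(a,200 if c!="yellow" else 170,60),(b,255,255))
    if c=="red": m|=cv2.inRange(hsv,(174,200,60),(180,255,255))
    return m
E
python3 - <<'E'
from h import *
for n in("top","side"):
    f=np.load(f"{n}0.npz");p,d=f["p"],f["d"];P=cloud(n,d)
    for c in HUE:
        k,l,st,ce=cv2.connectedComponentsWithStats(mask(p,c))
        for i in range(1,k):
            if st[i,4]>25:
                Q=P[l==i];Q=Q[Q[:,2]>-0.01]
                print(n,c,st[i],ce[i].round(1),"zmax",np.percentile(Q[:,2],[5,50,95]).round(3),Q.mean(0).round(3))
f=np.load("top0.npz");p,d=f["p"],f["d"];P=cloud("top",d)
# display white
hsv=cv2.cvtColor(p,cv2.COLOR_RGB2HSV)
sub=(slice(130,210),slice(50,205))
print("display z hist",np.histogram(P[sub][...,2],bins=np.arange(-.01,.08,.005)))
im=np.hstack([p[130,50:205]]) 
a=cv2.resize(p[130:215,50:205],None,fx=4,fy=4,interpolation=cv2.INTER_CUBIC)
b=cv2.resize(p[130:215,235:375],None,fx=4,fy=4,interpolation=cv2.INTER_CUBIC)
w=max(a.shape[1],b.shape[1]);g=lambda i:cv2.copyMakeBorder(i,0,0,0,w-i.shape[1],cv2.BORDER_CONSTANT)
o=np.vstack([g(a),g(b)]);o=cv2.resize(o,None,fx=.85,fy=.85);print(o.shape)
cv2.imwrite("pics/crop1.png",o[:,:,::-1])
E
```

```text
top red [313 152  19  19 262] [322.2 160.5] zmax [0.053 0.082 0.086] [ 0.535 -0.228  0.077]
top red [314 177  20  11 146] [323.6 182.1] zmax [0.015 0.018 0.021] [ 0.497 -0.24   0.018]
top yellow [343 141  19  19 219] [353.2 149.4] zmax [0.058 0.083 0.086] [ 0.557 -0.294  0.075]
top yellow [341 169  22  13 178] [351.8 174.9] zmax [0.015 0.018 0.022] [ 0.509 -0.299  0.034]
top green [284 157  19  18 204] [293.4 165. ] zmax [0.059 0.082 0.086] [ 0.525 -0.168  0.081]
top green [287 185  18  10 110] [295.4 189.2] zmax [0.015 0.018 0.021] [ 0.482 -0.178  0.018]
top blue [256 167  17  18 186] [263.6 175.3] zmax [0.059 0.082 0.086] [ 0.505 -0.106  0.084]
side red [305 215  21  37 570] [314.5 233.3] zmax [0.017 0.06  0.085] [ 0.53  -0.246  0.061]
side red [289 242  16  15 123] [296.3 248.9] zmax [0.016 0.018 0.02 ] [ 0.496 -0.241  0.018]
side yellow [330 236  14   9  97] [336.6 239.7] zmax [0.083 0.084 0.086] [ 0.557 -0.294  0.084]
side yellow [327 247  17   9  74] [334.4 251.9] zmax [0.059 0.062 0.066] [ 0.552 -0.304  0.062]
side yellow [304 261  18  18 163] [312.1 269.9] zmax [0.016 0.018 0.02 ] [ 0.511 -0.302  0.018]
side green [298 199  10   7  59] [302.6 202. ] zmax [0.08  0.084 0.086] [ 0.521 -0.185  0.094]
side green [276 224  12  12  63] [281.8 229.6] zmax [0.017 0.018 0.02 ] [ 0.481 -0.179  0.018]
side blue [282 181  10  12  92] [286.4 186.3] zmax [0.073 0.083 0.086] [ 0.506 -0.113  0.082]
side blue [279 191  15  23 224] [285.1 202.4] zmax [0.019 0.045 0.064] [ 0.502 -0.122  0.043]
side blue [264 207  11  11  58] [268.9 211.8] zmax [0.017 0.019 0.021] [ 0.463 -0.13   0.03 ]
display z hist (array([  69, 4204, 2159,  160,  353,   60,   40,   53,  182, 2557, 1300,
        195,  884,  132,    0,    0,    0]), array([-0.01 , -0.005,  0.   ,  0.005,  0.01 ,  0.015,  0.02 ,  0.025,
        0.03 ,  0.035,  0.04 ,  0.045,  0.05 ,  0.055,  0.06 ,  0.065,
        0.07 ,  0.075]))
(578, 527, 3)
```

View pics/crop1.png

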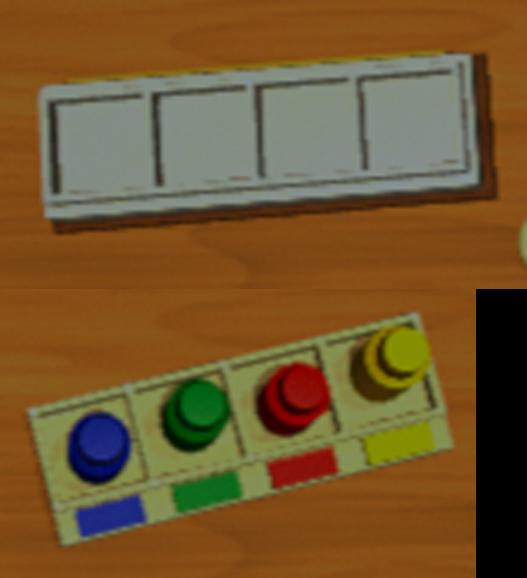

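The crop shows the display empty with four wells and its yaw slightly positive. The tray's bottles stand a little off-centre in their wells.

```bash
cat >> h.py <<'E'
def caps(n,p,d):
    P=cloud(n,d);out={}
    for c in HUE:
        m=cv2.dilate(mask(p,c),np.ones((3,3)))>0
        zt=np.percentile(P[m][:,2][P[m][:,2]<.5],97) if m.any() else 0
        k=m&(P[...,2]>zt-.008)&(P[...,2]<zt+.01)
        if k.sum()<20: continue
        (x,y),r=cv2.minEnclosingCircle(P[k][:,:2].astype(np.float32))
        out[c]=(np.median(P[k],0).round(4),np.round([x,y,r],4),int(k.sum()))
    return out
E
python3 - <<'E'
from h import *
for n in("top","side"):
    f=np.load(f"{n}0.npz");p,d=f["p"],f["d"];P=cloud(n,d)
    print(n,caps(n,p,d))
    roi=(P[...,0]>.4)&(P[...,0]<.62)&(P[...,1]>.03)&(P[...,1]<.36)
    m=(roi&(P[...,2]>.034)&(P[...,2]<.0465)&(p.min(2)>60)).astype(np.uint8)
    m=cv2.morphologyEx(m,cv2.MORPH_OPEN,np.ones((3,3)))
    k,l,st,ce=cv2.connectedComponentsWithStats(m,connectivity=4)
    for i in range(1,k):
        if st[i,4]>100:
            Q=P[l==i];print(n,"floor",st[i,4],cv2.minAreaRect((Q[:,:2]*1000).astype(np.float32)),Q[:,2].mean().round(4))
    m=roi&(P[...,2]>.0495)&(P[...,2]<.062)
    Q=(P[m][:,:2]*1000).astype(np.float32);r=cv2.minAreaRect(Q);print(n,"rim",m.sum(),r,np.median(P[m][:,2]))
    # white pixel outline on rim plane
    w=((roi&(P[...,2]>.03)&(p.min(2)>60))*255).astype(np.uint8)
    cs,_=cv2.findContours(w,0,1);c=max(cs,key=cv2.contourArea)
    print("white@.054",cv2.minAreaRect((ray(n,c[:,0],.054)[:,:2]*1000).astype(np.float32)))
E
```

```text
top {'red': (array([ 0.538 , -0.2325,  0.084 ]), array([ 0.5377, -0.2321,  0.0141]), 147), 'yellow': (array([ 0.5587, -0.2939,  0.0839]), array([ 0.5595, -0.2945,  0.014 ]), 145), 'green': (array([ 0.5289, -0.1698,  0.0838]), array([ 0.5285, -0.1703,  0.0139]), 147), 'blue': (array([ 0.5092, -0.1093,  0.0836]), array([ 0.5085, -0.109 ,  0.0141]), 133)}
top floor 724 ((536.2678833007812, 91.9122543334961), (57.49522399902344, 59.82698440551758), 2.994493007659912) 0.0395
top floor 688 ((532.1494750976562, 156.84884643554688), (57.67483139038086, 56.95599365234375), 3.2612292766571045) 0.0394
top floor 677 ((528.3487548828125, 221.81317138671875), (57.38187026977539, 56.58074188232422), 3.923396110534668) 0.0392
top floor 671 ((524.0733032226562, 285.60528564453125), (57.168678283691406, 54.53774642944336), 4.260064601898193) 0.0391
top floor 551 ((490.5860900878906, 185.52352905273438), (8.990104675292969, 269.0910949707031), 3.476184368133545) 0.0393
top rim 1039 ((529.0244750976562, 186.81678771972656), (69.88935852050781, 263.8233947753906), 3.5083608627319336) 0.05307129409189948

[... 617 characters left out ...]
28125, 172.96519470214844), (85.4085464477539, 279.0677795410156), 21.97154426574707) 0.0399
side floor 166 ((527.891845703125, 233.3623504638672), (53.145164489746094, 44.101829528808594), 2.670567512512207) 0.04
side floor 191 ((531.6829223632812, 167.4843292236328), (54.96205520629883, 42.8272590637207), 4.90886116027832) 0.0399
side floor 194 ((536.141845703125, 103.99081420898438), (53.44956588745117, 45.26731491088867), 4.463843822479248) 0.0404
side rim 461 ((526.8318481445312, 187.86610412597656), (70.3273696899414, 266.0088195800781), 3.7431843280792236) 0.05270174401193728
white@.054 ((520.41943359375, 168.34751892089844), (87.80464172363281, 298.0151672363281), 3.6703450679779053)
```

{"name": "send_rows", "arguments": {
  "deltas": [
    [1,[-350,-160,0],1.349],
    [1,[-350,-160,0],1.349],
    [1,[-350,-160,0],1.349],
    [1,[-350,-160,0],1.349],
    [1,[-350,-160,0],1.349],
    [1,[-350,-160,0],1.349],
    [1,[-350,-160,0],1.349],
    [1,[-350,-160,0],1.349],
    [1,[-350,-160,0],1.349],
    [1,[-483,-335,0],1.349],
    [1,[-483,-335,0],1.349],
    [1,[-483,-335,0],1.349]
  ],
  "squeeze": 40
}}

```text
time: 1.3
eef_pos: [0.5116, 0.2631, 0.2309]
tcp_rot: [-2.22, -2.223, 0.001]
force: [1.4, -0.0, 0.8]
opening: 0.0853
grasp_force: 0.0
```

{"name": "send_rows", "arguments": {
  "deltas": [
    [1,[-540,43,60],0],
    [1,[-540,43,60],0],
    [1,[-540,43,60],0],
    [1,[-540,43,60],0],
    [1,[-540,43,60],0],
    [1,[-540,43,60],0],
    [1,[-540,43,60],0],
    [1,[-540,43,60],0],
    [1,[-540,43,60],0],
    [1,[-540,43,60],0],
    [1,[-540,43,60],0],
    [1,[-540,43,60],0]
  ]
}}

```text
time: 2.5
eef_pos: [0.5515, -0.284, 0.1707]
tcp_rot: [2.232, 2.208, -0.009]
force: [-1.3, -0.6, 0.4]
opening: 0.0851
grasp_force: 0.0
```

{"name": "send_rows", "arguments": {
  "deltas": [
    [1,[0,0,0],0],
    [1,[0,0,0],0],
    [1,[0,0,0],0]
  ]
}}

```text
time: 2.8
eef_pos: [0.5551, -0.2732, 0.1711]
tcp_rot: [-2.217, -2.224, -0.002]
force: [0.1, -0.7, -0.3]
opening: 0.0854
grasp_force: 0.0
```

{"name": "send_rows", "arguments": {
  "deltas": [
    [1,[-21,4,0],0],
    [1,[-21,4,40],0],
    [1,[-21,4,80],0],
    [1,[-21,4,115],0],
    [1,[-21,4,135],0],
    [1,[-21,4,143],0],
    [1,[-21,4,143],0],
    [1,[-21,4,143],0]
  ]
}}

```text
time: 3.6
eef_pos: [0.5597, -0.2964, 0.0296]
tcp_rot: [2.219, 2.221, 0.002]
force: [0.3, 0.0, 0.1]
opening: 0.0851
grasp_force: 0.0
```

```bash
python3 - <<'E'
from h import *
s=state();print(s["eef_pos"],s["force"],s["time"])
for n in("top","side"):
    p,d=cams.capture(n);print(n,caps(n,p,d).get("yellow"))
    if n=="side": cv2.imwrite("pics/side1.png",cv2.resize(p[140:320,200:440],None,fx=3,fy=3)[:,:,::-1])
E
```

```text
[ 0.5596873  -0.29638176  0.02960717] [0.30640743 0.0120895  0.05183452] 3.6
top None
side None
```

View pics/side1.png

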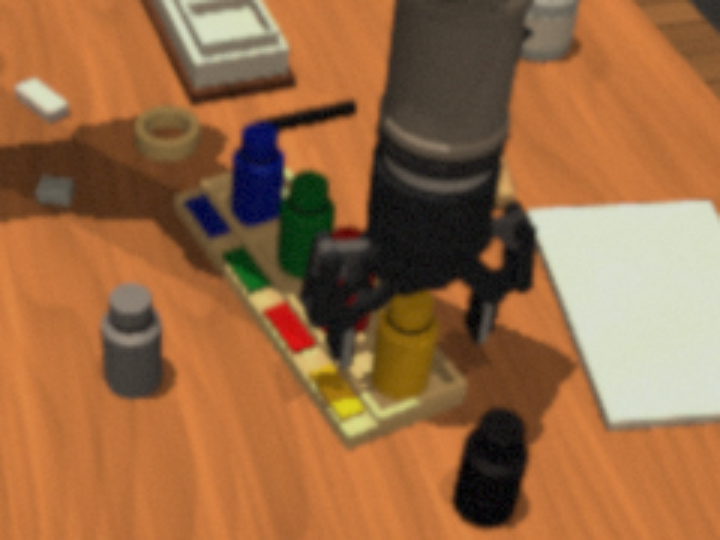

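The yellow bottle (crop 405,345) stands between the open fingers, which are at (345,345) and (485,320). Nothing is touched, so I'm closing.

{"name": "send_rows", "arguments": {
  "deltas": [
    [0,[0,0,1],0],
    [0,[0,0,1],0],
    [0,[0,0,1],0],
    [0,[0,0,1],0],
    [0,[0,0,1],0],
    [0,[0,0,1],0],
    [0,[0,0,1],0],
    [0,[0,0,1],0]
  ]
}}

```text
time: 4.5
eef_pos: [0.559, -0.2966, 0.0277]
tcp_rot: [2.221, 2.221, 0.001]
force: [0.7, 0.2, 5.1]
opening: 0.0389
grasp_force: 40.6
```

{"name": "send_rows", "arguments": {
  "deltas": [
    [0,[0,0,-5],0],
    [0,[0,0,-15],0],
    [0,[0,0,-35],0],
    [0,[0,0,-65],0],
    [0,[0,0,-90],0],
    [0,[0,0,-110],0],
    [0,[0,0,-120],0],
    [0,[0,0,-120],0],
    [0,[0,0,-120],0]
  ]
}}

```text
time: 5.4
eef_pos: [0.5579, -0.2959, 0.1464]
tcp_rot: [-2.22, -2.22, 0.0]
force: [-0.9, -0.2, -1.8]
opening: 0.039
grasp_force: 40.5
```

```bash
python3 - <<'E'
from h import *
s=state();print(s["eef_pos"],s["force"],s["opening"],s["grasp_force"],s["time"])
p,d=cams.capture("side");cv2.imwrite("pics/side2.png",cv2.resize(p[110:320,200:440],None,fx=2.5,fy=2.5)[:,:,::-1])
E
```

```text
[ 0.55792192 -0.29585179  0.14636364] [-0.94312936 -0.17604543 -1.83458179] 0.03898089824025713 40.45266151428223 5.4
```

View pics/side2.png

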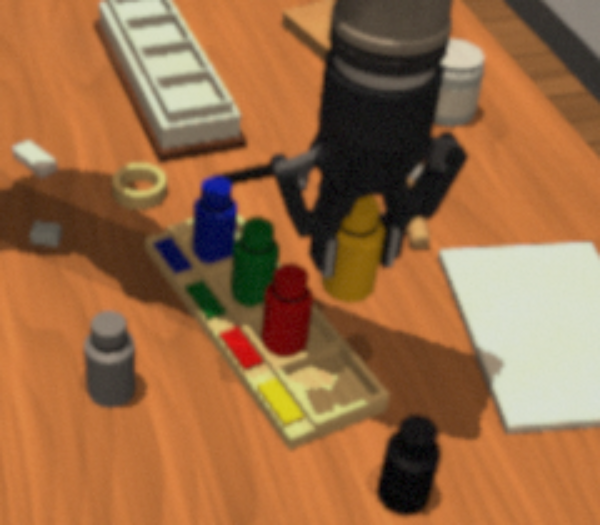

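The yellow bottle (crop 352,260) is held upright and clear of the tray. I'm carrying it to the leftmost well.

{"name": "send_rows", "arguments": {
  "deltas": [
    [0,[25,-1,0],0],
    [0,[70,-4,0],0],
    [0,[119,-7,0],0],
    [0,[168,-10,0],0],
    [0,[217,-13,0],0],
    [0,[266,-16,0],0],
    [0,[315,-19,0],0],
    [0,[364,-22,0],0],
    [0,[413,-25,0],0],
    [0,[462,-28,0],0],
    [0,[511,-31,0],0],
    [0,[550,-34,0],0]
  ]
}}

```text
time: 6.65
eef_pos: [0.5228, 0.257, 0.1459]
tcp_rot: [-2.217, -2.224, 0.002]
force: [0.6, -0.2, -1.4]
opening: 0.0388
grasp_force: 40.5
```

{"name": "send_rows", "arguments": {
  "deltas": [
    [0,[18,-1,0],0],
    [0,[27,-2,0],0],
    [0,[27,-2,0],0],
    [0,[27,-2,0],0]
  ]
}}

```text
time: 7.05
eef_pos: [0.5229, 0.2778, 0.147]
tcp_rot: [2.224, 2.217, -0.002]
force: [1.1, -1.5, -1.1]
opening: 0.0389
grasp_force: 40.5
```

{"name": "send_rows", "arguments": {
  "deltas": [
    [0,[3,0,20],0],
    [0,[3,0,45],0],
    [0,[3,0,65],0],
    [0,[3,0,76],0],
    [0,[3,0,81],0],
    [0,[3,0,82],0],
    [0,[3,0,82],0],
    [0,[3,0,82],0]
  ]
}}

```text
time: 7.85
eef_pos: [0.5233, 0.2839, 0.0664]
tcp_rot: [2.221, 2.221, 0.003]
force: [-0.7, 0.7, -1.7]
opening: 0.0392
grasp_force: 40.5
```

```bash
python3 - <<'E'
from h import *
s=state();print(s["eef_pos"],s["force"],s["opening"],s["grasp_force"],s["time"])
for n,r in(("side",(slice(60,200),slice(200,340))),("top",(slice(110,230),slice(40,220)))):
    p,d=cams.capture(n);cv2.imwrite(f"pics/{n}3.png",cv2.resize(p[r],None,fx=4,fy=4)[:,:,::-1])
E
```

```text
[0.52326989 0.28387554 0.06635954] [-0.68415626  0.70024981 -1.74338395] 0.03917841398290547 40.524723529815674 7.85
```

View pics/side3.png

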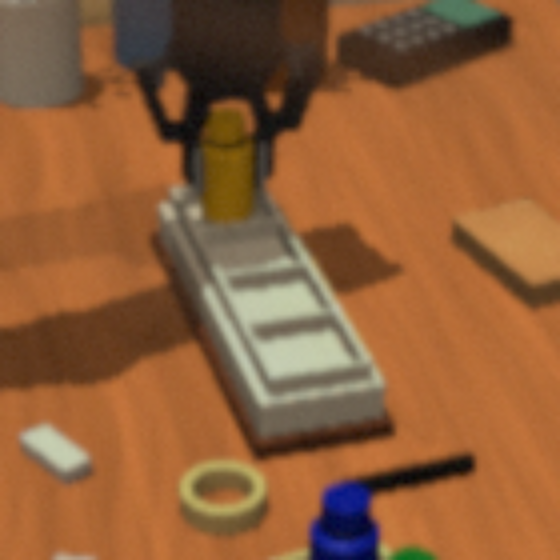

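The yellow bottle (crop 228,180) is over the leftmost well with no contact yet, so I'm inching down.

{"name": "send_rows", "arguments": {
  "deltas": [
    [0,[-1,0,1],0],
    [0,[-1,0,2],0],
    [0,[-1,0,3],0],
    [0,[-1,0,4],0],
    [0,[-1,0,4],0]
  ]
}}

```text
time: 8.45
eef_pos: [0.5225, 0.2826, 0.0617]
tcp_rot: [-2.221, -2.221, 0.0]
force: [-1.1, 0.2, 3.3]
opening: 0.0392
grasp_force: 41.0
```

{"name": "send_rows", "arguments": {
  "deltas": [
    [0.6,[0,0,0],0],
    [1,[0,0,0],0],
    [1,[0,0,0],0],
    [1,[0,0,0],0],
    [1,[0,0,0],0],
    [1,[0,0,-10],0],
    [1,[0,0,-40],0],
    [1,[0,0,-75],0],
    [1,[0,0,-110],0],
    [1,[0,0,-110],0],
    [1,[0,0,-110],0]
  ]
}}

```text
time: 9.55
eef_pos: [0.523, 0.2829, 0.1727]
tcp_rot: [-2.221, -2.221, -0.004]
force: [-1.2, 0.1, -0.8]
opening: 0.0855
grasp_force: 0.0
```

```bash
python3 - <<'E'
from h import *
s=state();print(s["eef_pos"],s["force"],s["opening"],s["time"])
for n in("top","side"):
    p,d=cams.capture(n);print(n,caps(n,p,d))
    cv2.imwrite(f"pics/{n}4.png",p[:,:,::-1])
E
```

```text
[0.52301655 0.28292459 0.17272772] [-1.16732072  0.09321318 -0.83782723] 0.0854932810730996 9.55
top {'red': (array([ 0.538 , -0.2322,  0.0837]), array([ 0.5376, -0.2328,  0.0139]), 149), 'yellow': (array([ 0.8176, -0.5369,  0.1127]), array([ 0.6711, -0.1259,  0.4465]), 24), 'green': (array([ 0.5279, -0.1707,  0.0836]), array([ 0.5282, -0.1701,  0.0139]), 147), 'blue': (array([ 0.5095, -0.1093,  0.0837]), array([ 0.5088, -0.1092,  0.014 ]), 128)}
side {'red': (array([ 0.5356, -0.2325,  0.0839]), array([ 0.5354, -0.23  ,  0.0157]), 127), 'yellow': (array([ 0.5109, -0.3011,  0.0173]), array([ 0.5106, -0.2987,  0.0271]), 239), 'green': (array([ 0.5261, -0.1725,  0.0838]), array([ 0.5272, -0.1698,  0.0136]), 94), 'blue': (array([ 0.5066, -0.1107,  0.0839]), array([ 0.5079, -0.1073,  0.0159]), 95)}
```

View pics/side4.png

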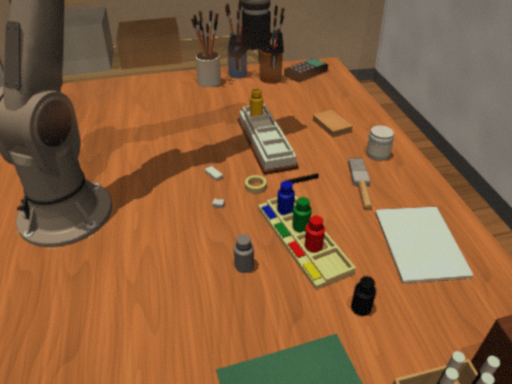

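Yellow stands upright in the leftmost well (257,102), and the other three bottles are unmoved. Red is next.

{"name": "send_rows", "arguments": {
  "deltas": [
    [1,[-515,14,0],0],
    [1,[-515,14,0],0],
    [1,[-515,14,0],0],
    [1,[-515,14,0],0],
    [1,[-515,14,0],0],
    [1,[-515,14,0],0],
    [1,[-515,14,0],0],
    [1,[-515,14,0],0],
    [1,[-515,14,0],0],
    [1,[-515,14,0],0],
    [1,[-515,14,0],0],
    [1,[-515,14,0],0]
  ]
}}

```text
time: 10.85
eef_pos: [0.5347, -0.2357, 0.1702]
tcp_rot: [-2.227, -2.214, 0.004]
force: [-0.1, 0.4, -0.2]
opening: 0.0857
grasp_force: 0.0
```

{"name": "send_rows", "arguments": {
  "deltas": [
    [1,[0,0,0],0],
    [1,[0,0,30],0],
    [1,[0,0,30],0],
    [1,[0,0,30],0]
  ]
}}

```text
time: 11.25
eef_pos: [0.5365, -0.23, 0.1407]
tcp_rot: [-2.216, -2.223, 0.0]
force: [-0.9, -1.1, -0.2]
opening: 0.0853
grasp_force: 0.0
```

{"name": "send_rows", "arguments": {
  "deltas": [
    [1,[-2,1,40],0],
    [1,[-2,1,80],0],
    [1,[-2,1,103],0],
    [1,[-2,1,111],0],
    [1,[-2,1,112],0],
    [1,[-2,1,112],0],
    [1,[-2,1,112],0]
  ]
}}

```text
time: 11.95
eef_pos: [0.5389, -0.2348, 0.0311]
tcp_rot: [2.219, 2.22, 0.003]
force: [-0.2, 0.3, -0.7]
opening: 0.0856
grasp_force: 0.0
```

{"name": "send_rows", "arguments": {
  "deltas": [
    [0,[0,0,0],0],
    [0,[0,0,0],0],
    [0,[0,0,0],0],
    [0,[0,0,0],0],
    [0,[0,0,0],0],
    [0,[0,0,0],0],
    [0,[0,0,0],0],
    [0,[0,0,0],0]
  ]
}}

```text
time: 12.75
eef_pos: [0.5377, -0.2345, 0.0298]
tcp_rot: [2.221, 2.221, 0.001]
force: [-2.4, 0.4, 5.4]
opening: 0.0389
grasp_force: 40.3
```

{"name": "send_rows", "arguments": {
  "deltas": [
    [0,[0,0,-5],0],
    [0,[0,0,-15],0],
    [0,[0,0,-35],0],
    [0,[0,0,-65],0],
    [0,[0,0,-90],0],
    [0,[0,0,-110],0],
    [0,[0,0,-115],0],
    [0,[0,0,-115],0]
  ]
}}

```text
time: 13.55
eef_pos: [0.5379, -0.2344, 0.1449]
tcp_rot: [2.22, 2.221, 0.002]
force: [-0.7, 0.2, -1.7]
opening: 0.0392
grasp_force: 40.5
```

{"name": "send_rows", "arguments": {
  "deltas": [
    [0,[20,0,0],0],
    [0,[60,-1,0],0],
    [0,[105,-2,0],0],
    [0,[150,-3,0],0],
    [0,[195,-4,0],0],
    [0,[240,-5,0],0],
    [0,[285,-6,0],0],
    [0,[330,-7,0],0],
    [0,[375,-8,0],0],
    [0,[415,-10,0],0],
    [0,[440,-11,0],0],
    [0,[451,-11,0],0]
  ]
}}

```text
time: 14.75
eef_pos: [0.5247, 0.2201, 0.1426]
tcp_rot: [-2.214, -2.226, 0.003]
force: [0.2, -0.1, -1.7]
opening: 0.0388
grasp_force: 40.5
```

{"name": "send_rows", "arguments": {
  "deltas": [
    [0,[0,0,0],0],
    [0,[0,0,0],0],
    [0,[0,0,0],0]
  ]
}}

```text
time: 15.05
eef_pos: [0.5268, 0.2138, 0.1442]
tcp_rot: [2.225, 2.217, -0.002]
force: [0.4, -0.0, -1.5]
opening: 0.0387
grasp_force: 40.5
```

{"name": "send_rows", "arguments": {
  "deltas": [
    [0,[2,0,20],0],
    [0,[2,0,45],0],
    [0,[2,0,63],0],
    [0,[2,0,73],0],
    [0,[2,0,77],0],
    [0,[2,0,78],0],
    [0,[2,0,78],0],
    [0,[2,0,78],0]
  ]
}}

```text
time: 15.85
eef_pos: [0.5272, 0.2188, 0.0672]
tcp_rot: [2.221, 2.221, 0.003]
force: [0.1, 0.1, -1.8]
opening: 0.0389
grasp_force: 40.5
```

```bash
python3 - <<'E'
from h import *
s=state();print(s["eef_pos"],s["force"],s["opening"],s["grasp_force"],s["time"])
for n,r in(("side",(slice(60,200),slice(200,340))),):
    p,d=cams.capture(n);cv2.imwrite(f"pics/{n}5.png",cv2.resize(p[r],None,fx=4,fy=4)[:,:,::-1])
E
```

```text
[0.52722582 0.21880223 0.06722668] [ 0.13090662  0.1422851  -1.75285174] 0.03893325156379253 40.50875544548035 15.85
```

View pics/side5.png

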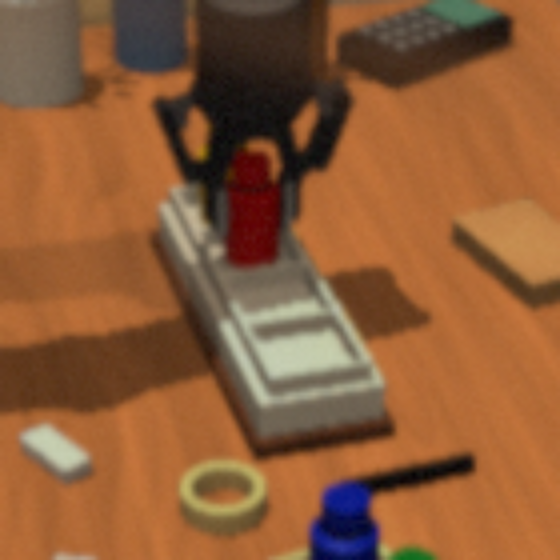

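Red (crop 253,215) is over the second well from the left, just above its floor.

{"name": "send_rows", "arguments": {
  "deltas": [
    [0,[-1,0,1],0],
    [0,[-1,0,2],0],
    [0,[-1,0,3],0],
    [0,[-1,0,3],0]
  ]
}}

```text
time: 16.3
eef_pos: [0.5266, 0.2176, 0.0638]
tcp_rot: [-2.221, -2.221, -0.0]
force: [-1.0, -0.8, 3.8]
opening: 0.0393
grasp_force: 40.9
```

{"name": "send_rows", "arguments": {
  "deltas": [
    [0.6,[0,0,0],0],
    [1,[0,0,0],0],
    [1,[0,0,0],0],
    [1,[0,0,0],0],
    [1,[0,0,0],0],
    [1,[0,0,-10],0],
    [1,[0,0,-40],0],
    [1,[0,0,-75],0],
    [1,[0,0,-108],0],
    [1,[0,0,-108],0],
    [1,[0,0,-108],0]
  ]
}}

```text
time: 17.4
eef_pos: [0.527, 0.2179, 0.1726]
tcp_rot: [2.221, 2.221, 0.004]
force: [-0.9, 0.6, -1.4]
opening: 0.0853
grasp_force: 0.0
```

{"name": "send_rows", "arguments": {
  "deltas": [
    [1,[-388,2,0],0],
    [1,[-388,2,0],0],
    [1,[-388,2,0],0],
    [1,[-388,2,0],0],
    [1,[-388,2,0],0],
    [1,[-388,2,0],0],
    [1,[-388,2,0],0],
    [1,[-388,2,0],0],
    [1,[-388,2,0],0],
    [1,[-388,2,0],0],
    [1,[-388,2,0],0],
    [1,[-388,2,0],0]
  ]
}}

```text
time: 18.6
eef_pos: [0.5286, -0.1683, 0.1707]
tcp_rot: [-2.217, -2.224, -0.0]
force: [0.0, 0.6, 0.1]
opening: 0.0853
grasp_force: 0.0
```

```bash
python3 - <<'E'
from h import *
s=state();print(s["eef_pos"],s["force"],s["opening"],s["time"])
sb=slice(120,215)
P0=None
for n in("top","side"):
    p,d=cams.capture(n);P=cloud(n,d)
    # everything above the rim in the display: body (z~.095) and cap tops (z~.118)
    m=(P[...,0]>.47)&(P[...,0]<.59)&(P[...,1]>.03)&(P[...,1]<.34)&(P[...,2]>.110)&(P[...,2]<.125)
    k,l,st,ce=cv2.connectedComponentsWithStats(m.astype(np.uint8))
    for i in range(1,k):
        if st[i,4]>20: print(n,ce[i],st[i,4],p[l==i].mean(0).round(),np.round(cv2.minEnclosingCircle(P[l==i][:,:2].astype(np.float32))[0],4),P[l==i].mean(0).round(4))
    c=caps(n,p,d);print(n,c.get("green"),c.get("blue"))
    cv2.imwrite(f"pics/{n}6.png",p[:,:,::-1])
E
```

```text
[ 0.52863418 -0.16827878  0.17067747] [0.04783847 0.64500678 0.11844556] 0.08529391674504767 18.6
top [ 98.12121212 164.60606061] 165 [141.   8.   7.] [0.5271 0.2203] [0.5268 0.2198 0.1169]
top [ 64.99411765 167.25294118] 170 [134. 140.   0.] [0.5233 0.2853] [0.5226 0.2845 0.1167]
top None None
side [255.81481481  91.5       ] 54 [177. 150.  25.] [0.5209 0.2842] [0.5202 0.2821 0.1161]
side [262.3220339  101.86440678] 59 [167.  29.  17.] [0.5237 0.2206] [0.5248 0.217  0.1161]
side (array([ 0.5261, -0.1721,  0.084 ]), array([ 0.5257, -0.1693,  0.0133]), 87) (array([ 0.5063, -0.1114,  0.0843]), array([ 0.5065, -0.1086,  0.0137]), 81)
```

Both placed bottles are within 2 mm of their well centres. Green is next.

{"name": "send_rows", "arguments": {
  "deltas": [
    [1,[-1,0,40],0],
    [1,[-1,0,80],0],
    [1,[-1,0,115],0],
    [1,[-1,0,135],0],
    [1,[-1,0,142],0],
    [1,[-1,0,142],0],
    [1,[-1,0,142],0]
  ]
}}

```text
time: 19.4
eef_pos: [0.5296, -0.1715, 0.0304]
tcp_rot: [2.22, 2.221, 0.002]
force: [1.1, 0.4, 0.0]
opening: 0.0854
grasp_force: 0.0
```

{"name": "send_rows", "arguments": {
  "deltas": [
    [0,[0,0,0],0],
    [0,[0,0,0],0],
    [0,[0,0,0],0],
    [0,[0,0,0],0],
    [0,[0,0,0],0],
    [0,[0,0,0],0],
    [0,[0,0,0],0],
    [0,[0,0,0],0]
  ]
}}

```text
time: 20.2
eef_pos: [0.529, -0.1715, 0.0301]
tcp_rot: [2.221, 2.221, 0.002]
force: [-1.5, 0.2, 5.2]
opening: 0.039
grasp_force: 40.3
```

{"name": "send_rows", "arguments": {
  "deltas": [
    [0,[0,0,-5],0],
    [0,[0,0,-15],0],
    [0,[0,0,-35],0],
    [0,[0,0,-65],0],
    [0,[0,0,-90],0],
    [0,[0,0,-110],0],
    [0,[0,0,-115],0],
    [0,[0,0,-115],0]
  ]
}}

```text
time: 21.0
eef_pos: [0.5289, -0.1714, 0.1449]
tcp_rot: [2.221, 2.221, 0.002]
force: [-0.3, -0.3, -1.7]
opening: 0.0391
grasp_force: 40.5
```

{"name": "send_rows", "arguments": {
  "deltas": [
    [0,[20,0,0],0],
    [0,[55,0,0],0],
    [0,[95,0,0],0],
    [0,[135,0,0],0],
    [0,[175,1,0],0],
    [0,[215,1,0],0],
    [0,[255,1,0],0],
    [0,[290,1,0],0],
    [0,[313,1,0],0],
    [0,[325,1,0],0],
    [0,[325,1,0],0],
    [0,[325,1,0],0]
  ]
}}

```text
time: 22.2
eef_pos: [0.5292, 0.1517, 0.1437]
tcp_rot: [2.223, 2.219, -0.003]
force: [-0.3, -0.4, -1.6]
opening: 0.039
grasp_force: 40.5
```

{"name": "send_rows", "arguments": {
  "deltas": [
    [0,[0,0,20],0],
    [0,[0,0,45],0],
    [0,[0,0,63],0],
    [0,[0,0,73],0],
    [0,[0,0,77],0],
    [0,[0,0,78],0],
    [0,[0,0,78],0],
    [0,[0,0,78],0]
  ]
}}

```text
time: 23.0
eef_pos: [0.5302, 0.1537, 0.0672]
tcp_rot: [2.221, 2.221, 0.003]
force: [0.0, -0.0, -1.6]
opening: 0.0387
grasp_force: 40.5
```

{"name": "send_rows", "arguments": {
  "deltas": [
    [0,[0,0,1],0],
    [0,[0,0,2],0],
    [0,[0,0,3],0],
    [0,[0,0,3],0]
  ]
}}

```text
time: 23.4
eef_pos: [0.5297, 0.1538, 0.0641]
tcp_rot: [-2.221, -2.221, -0.001]
force: [-1.7, -0.8, 5.1]
opening: 0.0392
grasp_force: 41.1
```

{"name": "send_rows", "arguments": {
  "deltas": [
    [0.6,[0,0,0],0],
    [1,[0,0,0],0],
    [1,[0,0,0],0],
    [1,[0,0,0],0],
    [1,[0,0,0],0],
    [1,[0,0,-10],0],
    [1,[0,0,-40],0],
    [1,[0,0,-75],0],
    [1,[0,0,-108],0],
    [1,[0,0,-108],0],
    [1,[0,0,-108],0]
  ]
}}

```text
time: 24.5
eef_pos: [0.53, 0.1538, 0.1725]
tcp_rot: [2.221, 2.221, 0.004]
force: [-0.3, 0.2, -1.0]
opening: 0.0851
grasp_force: 0.0
```

{"name": "send_rows", "arguments": {
  "deltas": [
    [1,[-264,-21,0],0],
    [1,[-264,-21,0],0],
    [1,[-264,-21,0],0],
    [1,[-264,-21,0],0],
    [1,[-264,-21,0],0],
    [1,[-264,-21,0],0],
    [1,[-264,-21,0],0],
    [1,[-264,-21,0],0],
    [1,[-264,-21,0],0],
    [1,[-264,-21,0],0]
  ]
}}

```text
time: 25.5
eef_pos: [0.5087, -0.1084, 0.1709]
tcp_rot: [-2.217, -2.224, 0.0]
force: [0.0, -0.1, 0.4]
opening: 0.0855
grasp_force: 0.0
```

{"name": "send_rows", "arguments": {
  "deltas": [
    [1,[0,0,40],0],
    [1,[0,0,80],0],
    [1,[0,0,115],0],
    [1,[0,0,135],0],
    [1,[0,0,142],0],
    [1,[0,0,142],0],
    [1,[0,0,142],0]
  ]
}}

```text
time: 26.2
eef_pos: [0.5096, -0.1102, 0.0303]
tcp_rot: [2.22, 2.221, 0.002]
force: [0.7, -0.1, -0.5]
opening: 0.0851
grasp_force: 0.0
```

{"name": "send_rows", "arguments": {
  "deltas": [
    [0,[0,0,0],0],
    [0,[0,0,0],0],
    [0,[0,0,0],0],
    [0,[0,0,0],0],
    [0,[0,0,0],0],
    [0,[0,0,0],0],
    [0,[0,0,0],0],
    [0,[0,0,0],0]
  ]
}}

```text
time: 27.0
eef_pos: [0.5089, -0.1104, 0.0301]
tcp_rot: [2.221, 2.221, 0.002]
force: [-1.3, 0.4, 6.2]
opening: 0.0389
grasp_force: 39.9
```

{"name": "send_rows", "arguments": {
  "deltas": [
    [0,[0,0,-5],0],
    [0,[0,0,-15],0],
    [0,[0,0,-35],0],
    [0,[0,0,-65],0],
    [0,[0,0,-90],0],
    [0,[0,0,-110],0],
    [0,[0,0,-115],0],
    [0,[0,0,-115],0]
  ]
}}

```text
time: 27.8
eef_pos: [0.5089, -0.1103, 0.145]
tcp_rot: [2.221, 2.221, 0.002]
force: [-0.5, 0.6, -1.5]
opening: 0.0391
grasp_force: 40.4
```

{"name": "send_rows", "arguments": {
  "deltas": [
    [0,[15,2,0],0],
    [0,[40,5,0],0],
    [0,[75,10,0],0],
    [0,[110,15,0],0],
    [0,[145,20,0],0],
    [0,[175,23,0],0],
    [0,[193,25,0],0],
    [0,[200,25,0],0],
    [0,[200,25,0],0],
    [0,[200,25,0],0]
  ]
}}

```text
time: 28.8
eef_pos: [0.533, 0.0879, 0.1438]
tcp_rot: [2.223, 2.219, -0.002]
force: [-0.1, -1.2, -1.0]
opening: 0.0392
grasp_force: 40.4
```

{"name": "send_rows", "arguments": {
  "deltas": [
    [0,[0,0,20],0],
    [0,[0,0,45],0],
    [0,[0,0,63],0],
    [0,[0,0,73],0],
    [0,[0,0,77],0],
    [0,[0,0,78],0],
    [0,[0,0,78],0],
    [0,[0,0,78],0]
  ]
}}

```text
time: 29.6
eef_pos: [0.5342, 0.0896, 0.0671]
tcp_rot: [2.221, 2.221, 0.002]
force: [0.0, 0.3, -0.7]
opening: 0.0393
grasp_force: 40.5
```

{"name": "send_rows", "arguments": {
  "deltas": [
    [0,[0,0,1],0],
    [0,[0,0,2],0],
    [0,[0,0,3],0],
    [0,[0,0,3],0]
  ]
}}

```text
time: 30.0
eef_pos: [0.5337, 0.0898, 0.0641]
tcp_rot: [-2.221, -2.221, -0.001]
force: [-2.1, -0.3, 5.2]
opening: 0.039
grasp_force: 41.1
```

{"name": "send_rows", "arguments": {
  "deltas": [
    [0.6,[0,0,0],0],
    [1,[0,0,0],0],
    [1,[0,0,0],0],
    [1,[0,0,0],0],
    [1,[0,0,0],0],
    [1,[0,0,-10],0],
    [1,[0,0,-40],0],
    [1,[0,0,-75],0],
    [1,[0,0,-108],0],
    [1,[0,0,-108],0],
    [1,[0,0,-108],0]
  ]
}}

```text
time: 31.1
eef_pos: [0.5339, 0.0898, 0.1723]
tcp_rot: [2.221, 2.221, 0.003]
force: [-1.0, -0.1, -1.1]
opening: 0.085
grasp_force: 0.0
```

{"name": "send_rows", "arguments": {
  "deltas": [
    [1,[-250,0,0],0],
    [1,[-250,0,0],0],
    [1,[-250,0,0],0],
    [1,[-250,0,0],0],
    [1,[-250,0,0],0],
    [1,[-250,0,0],0],
    [1,[-250,0,0],0],
    [1,[-250,0,0],0]
  ]
}}

```text
time: 31.9
eef_pos: [0.5331, -0.1586, 0.1701]
tcp_rot: [-2.218, -2.222, 0.001]
force: [0.2, 1.3, 0.4]
opening: 0.0855
grasp_force: 0.0
```

```bash
python3 - <<'E'
from h import *
s=state();print(s["eef_pos"],s["force"],s["opening"],s["time"])
for n in("top","side"):
    p,d=cams.capture(n);P=cloud(n,d)
    m=(P[...,0]>.47)&(P[...,0]<.59)&(P[...,1]>.03)&(P[...,1]<.34)&(P[...,2]>.110)&(P[...,2]<.125)
    k,l,st,ce=cv2.connectedComponentsWithStats(m.astype(np.uint8))
    for i in range(1,k):
        if st[i,4]>20: print(n,ce[i].round(),st[i,4],p[l==i].mean(0).round(),np.round(cv2.minEnclosingCircle(P[l==i][:,:2].astype(np.float32))[0],4),P[l==i].mean(0).round(4))
    if n=="side": cv2.imwrite("pics/side7.png",cv2.resize(p[60:200,200:340],None,fx=4,fy=4)[:,:,::-1])
E
```

```text
[ 0.53314082 -0.15858933  0.17011543] [0.23027381 1.27625816 0.4448871 ] 0.08546508020531982 31.9
top [163. 160.] 159 [ 19.  32. 120.] [0.5348 0.0929] [0.5337 0.0922 0.117 ]
top [131. 163.] 163 [ 6. 96. 18.] [0.53  0.156] [0.5299 0.1555 0.117 ]
top [ 98. 165.] 167 [140.   9.   7.] [0.5266 0.2212] [0.5267 0.2199 0.1166]
top [ 65. 167.] 171 [133. 139.   0.] [0.5237 0.2856] [0.5226 0.2845 0.1166]
side [256.  92.] 56 [173. 146.  25.] [0.5191 0.2835] [0.5199 0.2819 0.1159]
side [262. 102.] 61 [163.  28.  16.] [0.5252 0.2195] [0.5246 0.2173 0.1157]
side [269. 113.] 67 [31. 88. 27.] [0.5288 0.156 ] [0.5273 0.1525 0.1157]
```

View pics/side7.png

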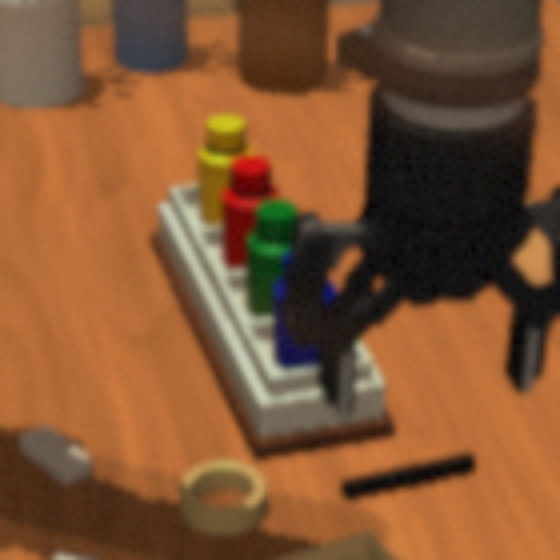

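All four bottles stand upright in the display: yellow (225,165), red (250,210), green (275,255) and blue (305,315) from left to right, each within 3 mm of its well's centre. The arm is clear of everything.

```bash
python3 -c "
from plant import job
print(job.job_done())"
```

```text
the job is handed in; nothing more can be done
None
```

I handed the job in at about 32 s: the four bottles stand upright in the display wells in reversed order (yellow, red, green, blue from the robot's left), each within about 3 mm of its well's centre in the last pictures; no verdict came back.

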